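# Turn the desk carousel so the twine spool faces front

## Task

On the craft desk stands a revolving organiser carrying a spool of twine, a small potted plant and a lidded jar. Push it round gently by the short posts on its rim until the spool faces front, in line with the pointer that sticks out of the fixed foot, then let go. Nothing is to be gripped or lifted: do not touch the things that ride on the disc, and leave the other things on the desk where they are.

Things in the scene. Friction and masses are not known exactly. Their poses are not given: they have to be found in the camera images.
- foot: Fixed round dark wooden foot under the disc, 190 mm across, 18 mm high; origin at the centre of its underside, on the turning axis. From it a bare aluminium tongue 22 mm wide and 12 mm high runs out along its own -x and ends in a 50 mm wide arrow head, its point 219 mm from the axis: this pointer marks the front. It lies below the disc and shows 89 mm beyond its rim.
- carousel: Plywood disc, 260 mm across, 14 mm thick, turning both ways without stops about its vertical axis; origin at the centre of its underside, 22 mm above the desk. Six upright posts, 12 mm thick, 50 mm tall (tops 86 mm above the desk), stand on its rim at 120 mm radius, every 60 degrees, the first 30 degrees from its own +x. About 1 N on a post turns it; it stops when the push ends.
- spool: Spool of twine standing loose on the disc: two pale wooden flanges 56 mm across, brown twine 43 mm across between them, 50 mm high; origin at the centre of its underside. It stands at one of three places, 60 mm from the axis at the disc's own 0, 120 and 240 degrees, each looking out midway between two posts.
- plant: Succulent in a dark steel tin standing loose on the disc at another of the three places: tin 54 mm across, 48 mm high, leaves up to 75 mm; origin at the centre of its underside.
- jar: Glass jar with a white lid standing loose on the third place: 52 mm across, 50 mm high; origin at the centre of its underside.
- clay_pot: Small empty terracotta pot standing on the desk beside the organiser, 68 mm across, 60 mm high; origin at the centre of its underside. Leave it alone.
- tin: Closed metal tin standing on the desk on the other side, 60 mm across, 80 mm high; origin at the centre of its underside. Leave it alone.
- eraser: Dark rubber eraser lying on the desk beyond the organiser, 60 x 30 x 18 mm; origin at the centre of its underside. Leave it alone.
Things that resemble listed ones, but are neither listed nor needed, are in the scene too. There is more than one size of the plant; the one meant has the size given above. There is more than one size of the spool; the job needs the larger.

How it is judged (in metres and radians):
On the way:
1. the fingers push the disc or its posts (contact force between the fingers and carousel above 0.3 N), for 0.1 s.
At the end, for the whole second after the job is handed in: The spool stands upright on the disc at its place (within 13 mm) and within 12 mm sideways of the foot's pointer line, on the pointer's side (about 11 degrees of turn); plant and jar stand upright at their places on the disc (within 13 mm of their distance from the axis); everything is at rest (y of spool in the frame of foot between -0.012 and 0.012 m and x of spool in the frame of foot between -0.073 and -0.047 m and height (world z) of spool between 0.032 and 0.042 m and angle between each of spool, plant, jar's own z axis and vertical below 0.1 rad and height (world z) of each of plant, jar above 0.032 m and horizontal distance between plant and foot between 0.047 and 0.073 m and horizontal distance between jar and foot between 0.047 and 0.073 m and angular speed of carousel below 0.05 rad/s and linear speed of spool below 0.02 m/s); the robot touches nothing.
It fails at once if the robot touches the spool, the plant or the jar (contact force between any of the arm, the fingers and spool above 0.5 N or contact force between any of the arm, the fingers and plant above 0.5 N or contact force between any of the arm, the fingers and jar above 0.5 N).
It fails at once if the spool, the plant or the jar is lifted off the disc by more than 10 mm (height (world z) of any of spool, plant, jar above 0.046 m).
It fails at once if the disc or a post is pushed or pinched with more than 35 N (contact force between the fingers and carousel above 35 N).
It fails at once if the clay pot, the tin or the eraser is moved by more than 15 mm (distance of any of clay_pot, tin, eraser from where it was at the start of the episode above 0.015 m).
It also fails if it takes over 51 s, if anything falls off the work surface, if the arm or the gripper's body presses on something with over 40 N, if the wrist force passes 120 N, or if a joint passes its speed limit or range.

## Robot

A 7-joint arm with a two-finger parallel gripper is mounted at the origin on the work surface. World frame = base frame: x ahead of the robot, y to its left, z up, the work surface at z = 0. Lengths are in mm, angles in rad, forces in N, time in s.
With the tool pointing down it reaches from about 425 to 1025 mm from the base axis. Payload 9.4 kg.
Tool frame: the origin (TCP) lies at the centre of the arm's flange, where the gripper is bolted on; the fingertips stand 173 mm ahead of it and the grasp point (between the pads) lies 155 mm ahead of it (tcp_to_tips is the distance from the TCP to the fingertips, in mm); z points along the fingers, y is the line along which they close (so a half turn about z gives the same grasp; the last joint's range is limited). The gripper opens to 85 mm and grips with 20 to 120 N. Pads are 22 mm wide; open, the fingers measure 114 mm over their backs; the gripper's body (76 mm by 85 mm) begins 54 mm behind the grasp point. The pads swing forward as they close: fully open they stand 13 mm farther back than shut.
Start: joints at [1.19, 0.599, -0.003, 1.599, 0.002, 0.943, -0.08], TCP at [216.881, -691.8, 404.675] pointing down, gripper open.
Joint ranges: [-2.57, 2.57], [-0.35, 1.97], [-1.29, 1.29], [0.11, 2.56], [-1.05, 4.19], [0.11, 1.86], [-2.63, 2.63]. Speed limits (rad/s): [2.22, 2.22, 3.01, 3.01, 3.14, 3.14, 3.14].

## Interface

Orientations are given as a rotation vector (axis times angle).
In Python, from rig import * gives the robot as it stands.
- The arm moves only by the tool drive_tool, never from a script. Its argument "plan" is one flat list of numbers, 7 for each row, row after row: the shift along the tool's x, y, z in cm, then the turn, a rotation vector about the tool's x, y, z in rad, then the finger opening in cm, from 0 to 8.54. A call has 1 to 10 rows; each row shifts and turns the commanded pose from where the row before left it, along the tool's axes as they then stand; what a row does not reach is not made up. A row lasts 1/10 s, in which the tool goes at most 50 mm and 8.59 degrees, less where a joint would pass 70% of its speed; a pose out of reach is approached as far as the arm can. A call with a gripper value outside its range is refused whole. The fingers move at their own pace and stop on an object; "grip_force" is the grip in N (left out, the last holds). Time passes only in rows, so rows that do not move let the fingers close. It gives the time, the measured TCP pose, the force, the opening and the grip force at its end, in the units of the state.
- get_state(): the state, without advancing time (a new reading comes with each control period).
- read_camera(name): name is "scene" or "top" or "wrist"; returns a dict with "img" (384x512x3 uint8, red, green, blue), "fx", "fy", "cx", "cy" (pixels), "R" (3x3) and "t" (3): a world point X has camera coordinates R X + t. Camera axes: x right, y down, z forward; pixel columns grow to the right and rows downward; lengths in mm; the calibration is good to about 2 mm. A picture is of the moment at which its call begins. There is no depth.
- job_done(): hands the job in; it is judged then, once.
The state is a dict: "clock": time; "qpos": joint angles; "dq": joint speeds; "tau": joint torques, N m; "ee_pos": TCP position; "tool_rot": TCP orientation; "ft_force": force on the tool from outside, world axes, zero at the start; "moment": the same for the moment, N m; "width": finger opening in mm; "gripper_force": force on a finger pad.
Only numpy, scipy, OpenCV 4.12 (cv2) and the standard library are available. Lean on these libraries where they do the work, as an engineer would, in place of code of your own. Each camera call takes 0.05 s, during which the arm holds its last target. There are 200 camera calls.

## Working session

There is one attempt and no reset: what is moved stays moved. The work goes in short steps, Python scripts to look and compute and a tool call to move; the robot and the scene stay as the last step left them, time stands still between calls to the robot, and variables do not carry over. Pictures are saved under pics/ and viewed, at most 10 in all, crops included, and the job is handed in when it is done.

Besides the shell and the picture viewer there is one more tool, called after "Call:" as name(argument=value, ...) on one line, values as JSON. drive_tool: Moves the arm, as the interface text tells. Its arguments: {"type":"object","properties":{"plan":{"type":"array"},"grip_force":{"type":"number"}},"required":["plan"]}

```bash
mkdir -p pics; python3 - <<'E'
from rig import *
import cv2,pickle
s=get_state();print({k:s[k] for k in('clock','ee_pos','tool_rot','width')})
d={n:read_camera(n) for n in('top','scene')}
pickle.dump(d,open('d.pkl','wb'))
for n in d:
    cv2.imwrite(f'pics/{n}1.png',cv2.resize(d[n]['img'][:,:,::-1],(800,600)))
    print(n,d[n]['fx'],d[n]['cx'],d[n]['cy'],d[n]['R'],d[n]['t'])
E
```

```text
{'clock': 0.0, 'ee_pos': array([ 216.81931612, -691.61293986,  403.80864993]), 'tool_rot': array([-3.10392363e+00, -4.75305262e-01,  6.10616238e-04]), 'width': 85.46766175173273}
top 374.61987745612544 255.25998056056767 193.42235754512504 [[ 0.01684382 -0.99976687  0.01350863]
 [-0.99438713 -0.01816155 -0.10423244]
 [ 0.10445348 -0.01167713 -0.99446122]] [ -11.17553632  576.40410295 1059.52755886]
scene 407.0165299836302 260.60574027374753 189.64757810596444 [[-0.84178245  0.53976948  0.00715587]
 [ 0.37525945  0.59465178 -0.71103418]
 [-0.3880498  -0.59585079 -0.70312104]] [ 490.72406543 -158.86060192 1298.22529743]
```

View pics/top1.png

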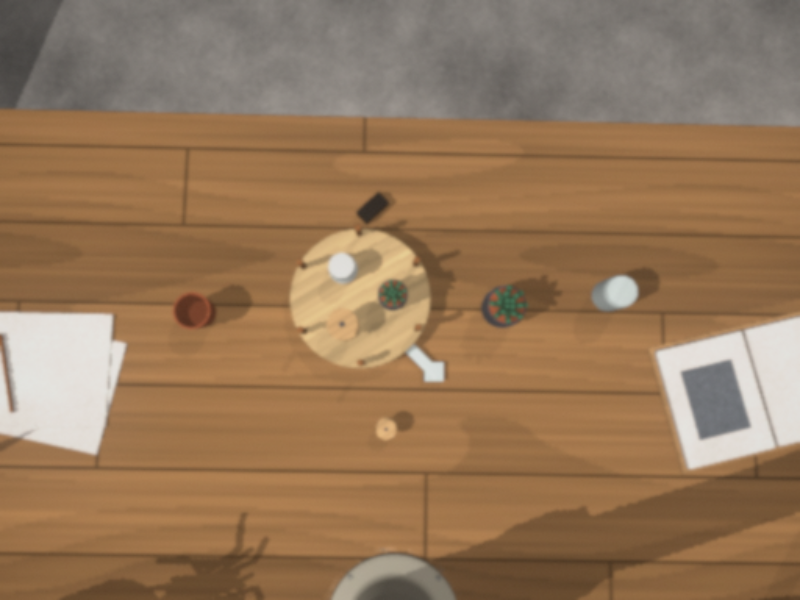

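View pics/scene1.png

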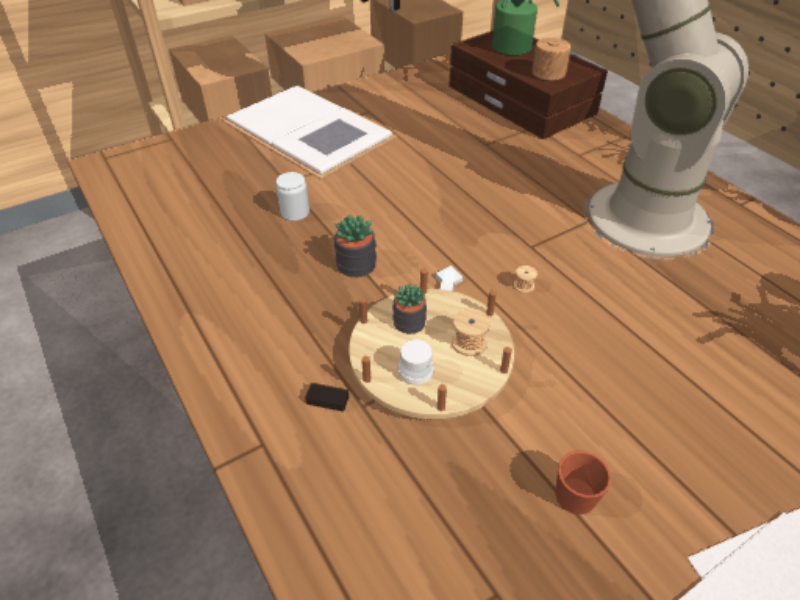

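The top view (800x600 scale) shows the disc at about (360,298), the spool on it at (343,323), the plant at (393,294) and the jar at (342,267). The pointer tip is near (445,380). Small lookalikes stand off the disc. The spool needs roughly +80° of turn; I'll measure it properly.

```bash
cat > h.py <<'E'
import numpy as np,cv2
def ray(c,uv,z):
    uv=np.atleast_2d(np.asarray(uv,float))
    d=np.c_[(uv[:,0]-c['cx'])/c['fx'],(uv[:,1]-c['cy'])/c['fy'],np.ones(len(uv))]@c['R']
    o=-c['R'].T@c['t']
    return (o+d*((z-o[2])/d[:,2])[:,None])[:,:2]
def proj(c,X):
    p=np.atleast_2d(X)@c['R'].T+c['t'];return np.c_[c['fx']*p[:,0]/p[:,2]+c['cx'],c['fy']*p[:,1]/p[:,2]+c['cy']]
def circ(P):
    A=np.c_[2*P,np.ones(len(P))];s=np.linalg.lstsq(A,(P**2).sum(1),rcond=None)[0]
    return s[:2],np.sqrt(s[2]+s[:2]@s[:2])
def big(m):
    return max(cv2.findContours(m.astype(np.uint8),0,2)[0],key=cv2.contourArea)
E
python3 - <<'E'
import pickle
from h import *
d=pickle.load(open('d.pkl','rb'));c=d['top'];im=c['img']
hsv=cv2.cvtColor(im,cv2.COLOR_RGB2HSV)
for n,p in dict(disc=(380,340),desk=(250,330),post=(361,361),postL=(303,265),tongue=(420,360),head=(434,372),spool=(343,316)).items():
    print(n,hsv[int(p[1]*.64),int(p[0]*.64)])
x0,y0,x1,y1=170,130,300,280
cv2.imwrite('pics/crop1.png',cv2.resize(im[y0:y1,x0:x1,::-1],None,fx=4,fy=4,interpolation=cv2.INTER_NEAREST))
E
```

```text
disc [ 18  98 215]
desk [ 15 136 169]
post [ 14 140 148]
postL [ 14 144 113]
tongue [ 72   6 224]
head [ 72   6 223]
spool [ 16 113 213]
```

View pics/crop1.png

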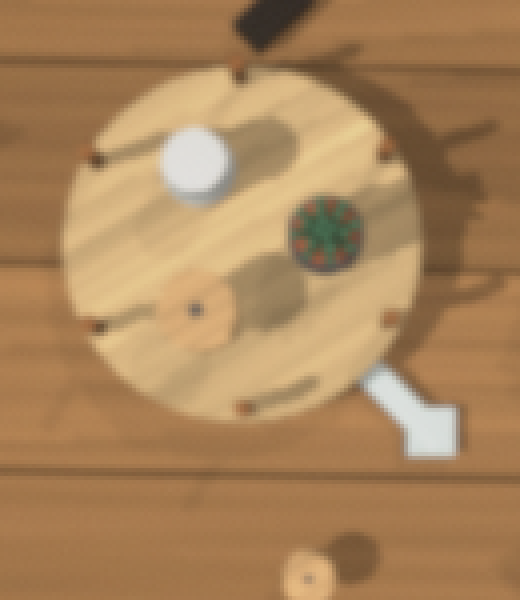

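The crop (4x, offset 170,130) shows the spool's hole at (196,310), the arrow tip at (459,458), and post tops at about (95,157), (239,72), (385,150), (391,317), (246,408) and (96,326).

```bash
python3 - <<'E'
import pickle
from h import *
d=pickle.load(open('d.pkl','rb'));c=d['top'];hsv=cv2.cvtColor(c['img'],cv2.COLOR_RGB2HSV)
px=lambda l:np.array(l,float)/4+[170-.5,130-.5]
m=(hsv[...,1]<125)&(hsv[...,2]>185)
mm=np.zeros_like(m);mm[140:240,180:278]=m[140:240,180:278]&(hsv[140:240,180:278,1]>50)
k=cv2.convexHull(big(mm))[:,0];print('disc hull',circ(ray(c,k,36)))
P=ray(c,px([(95,157),(239,72),(385,150),(391,317),(246,408),(96,326)]),86)
C,r=circ(P);print('posts C',C,r);a=np.degrees(np.arctan2(*(P-C).T[::-1]));print(P.round(),a)
phi=np.angle(np.mean(np.exp(6j*np.radians(a))))/6;print('post phase',np.degrees(phi),'mod 60')
S=ray(c,px([(196,310)]),86)[0];v=S-C;print('spool',S,np.hypot(*v),np.degrees(np.arctan2(v[1],v[0])))
g=(hsv[...,1]<30)&(hsv[...,2]>180);q=np.zeros_like(g);q[218:250,255:290]=g[218:250,255:290]
A=ray(c,px([(459,458)]),12)[0];v=A-C;print('tip',A,np.hypot(*v),np.degrees(np.arctan2(v[1],v[0])))
M=cv2.moments(big(q));B=ray(c,[[M['m10']/M['m00'],M['m01']/M['m00']]],12)[0];v=B-C;print('ptr centroid',B,np.degrees(np.arctan2(v[1],v[0])))
for n,p,z in(('plant',(326,232),80),('jar',(195,157),86)):
    Q=ray(c,px([p]),z)[0];v=Q-C;print(n,Q,np.hypot(*v),np.degrees(np.arctan2(v[1],v[0])))
for n,p,z in(('pot',(194,310),60),('bigplant',(504,305),60),('smallspool',(386,429),30)):print(n,ray(c,np.array([p])*.64,z)[0])
E
```

```text
disc hull (array([583.86925562,  73.06894847]), np.float64(128.77795427704208))
posts C [581.69281481  69.6544855 ] 116.59578394499057
[[636. 173.]
 [698.  74.]
 [645. -28.]
 [529. -34.]
 [465.  64.]
 [519. 168.]] [  62.07851521    2.32846005  -57.11254069 -116.9756178  -177.22843947
  122.4647107 ]
post phase 2.592528179572268 mod 60
spool [531.33786793  99.86601056] 58.72271215073423 149.03745082458832
tip [431.51982815 -88.40175153] 218.0222465429021 -133.53492630236383
ptr centroid [460.16090898 -57.10016544] -133.79495236506835
plant [587.61271261  11.64564006] 58.310130678216986 -84.17304422297595
jar [637.594565   103.43524494] 65.31573610203267 31.144067024929463
pot [552.5797737  367.63057385]
bigplant [ 571.79959214 -191.53361167]
smallspool [344.11794765  18.40799201]
```

Call:
drive_tool(plan=[3.8, -3.1, 0, 0, 0, 0, 0, 3.8, -3.1, 0, 0, 0, 0, 0, 3.8, -3.1, 0, 0, 0, 0, 0, 3.8, -3.1, 0, 0, 0, 0, 0, 3.8, -3.1, 0, 0, 0, 0, 0, 3.8, -3.1, 0, 0, 0, 0, 0, 3.8, -3.1, 0, 0, 0, 0, 0, 3.8, -3.1, 0, 0, 0, 0, 0, 3.8, -3.1, 0, 0, 0, 0, 0, 3.8, -3.1, 0, 0, 0, 0, 0], grip_force=20)

```text
clock: 1.1
ee_pos: [487.4, -280.5, 404.6]
tool_rot: [-3.105, -0.475, 0.0]
ft_force: [1.1, 0.5, 0.3]
width: 0.3
gripper_force: 0.0
```

Call:
drive_tool(plan=[1.95, -4.3, 0, 0, 0, 0, 0, 1.95, -4.3, 0, 0, 0, 0, 0, 1.95, -4.3, 0, 0, 0, 0, 0, 1.95, -4.3, 0, 0, 0, 0, 0, 1.95, -4.3, 0, 0, 0, 0, 0, 1.95, -4.3, 0, 0, 0, 0, 0, 1.95, -4.3, 0, 0, 0, 0, 0, 1.95, -4.3, 0, 0, 0, 0, 0, 1.95, -4.3, 0, 0, 0, 0, 0, 0, 0, 0, 0, 0, 0, 0])

```text
clock: 2.1
ee_pos: [538.3, 146.7, 404.5]
tool_rot: [-3.1, -0.489, -0.002]
ft_force: [-0.3, 0.5, 0.8]
width: 0.3
gripper_force: 0.0
```

Call:
drive_tool(plan=[1.0, -2.1, 0, 0, 0, 0, 0, 0.95, -2.1, 0, 0, 0, 0, 0, 0, 0, 4, 0, 0, 0, 0, 0, 0, 4, 0, 0, 0, 0, 0, 0, 3, 0, 0, 0, 0, 0, 0, 2, 0, 0, 0, 0, 0, 0, 2, 0, 0, 0, 0, 0, 0, 1.5, 0, 0, 0, 0, 0, 0, 1, 0, 0, 0, 0, 0, 0, 0, 0, 0, 0, 0])

```text
clock: 3.1
ee_pos: [544.1, 185.0, 228.4]
tool_rot: [3.105, 0.475, -0.004]
ft_force: [-0.5, -0.2, 0.4]
width: -0.0
gripper_force: 0.0
```

```bash
python3 - <<'E'
from rig import *
import cv2
for n in('scene',):
    c=read_camera(n);cv2.imwrite(f'pics/{n}2.png',cv2.resize(c['img'][150:330,180:420,::-1],(800,600)))
s=get_state();print(s['ee_pos'],s['ft_force'],s['tool_rot'])
E
```

```text
[544.40711154 185.10223623 229.30573484] [ 0.21820635 -0.58852285 -0.23351862] [ 3.10507964e+00  4.75069617e-01 -1.72230543e-03]
```

View pics/scene2.png

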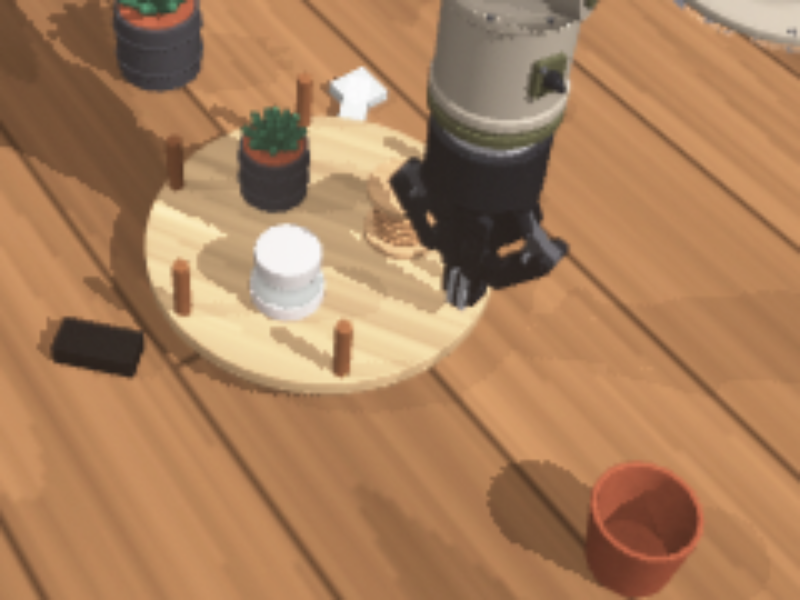

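Call:
drive_tool(plan=[0, -0.8, -0.5, 0, 0, -0.02, 0, 0, 0, 0, 0, 0, 0, 0, -0.38, 0.006, 0, 0, 0, -0.03, 0, -0.256, 0.003, 0, 0, 0, -0.02, 0, -0.256, 0.003, 0, 0, 0, -0.02, 0, -0.256, 0.003, 0, 0, 0, -0.02, 0, -0.256, 0.003, 0, 0, 0, -0.02, 0, -0.256, 0.003, 0, 0, 0, -0.02, 0, -0.256, 0.003, 0, 0, 0, -0.02, 0, -0.256, 0.003, 0, 0, 0, -0.02, 0])

```text
clock: 4.15
ee_pos: [522.1, 184.3, 234.6]
tool_rot: [-3.046, -0.77, -0.0]
ft_force: [0.8, 0.2, -0.3]
width: 0.3
gripper_force: 0.4
```

Call:
drive_tool(plan=[-0.38, 0.006, 0, 0, 0, -0.03, 0, -0.51, 0.01, 0, 0, 0, -0.04, 0, -0.51, 0.01, 0, 0, 0, -0.04, 0, -0.51, 0.01, 0, 0, 0, -0.04, 0, -0.51, 0.01, 0, 0, 0, -0.04, 0, -0.51, 0.01, 0, 0, 0, -0.04, 0, -0.51, 0.01, 0, 0, 0, -0.04, 0, -0.51, 0.01, 0, 0, 0, -0.04, 0, -0.38, 0.006, 0, 0, 0, -0.03, 0, 0, 0, 0, 0, 0, 0, 0])

```text
clock: 5.15
ee_pos: [487.7, 157.1, 234.6]
tool_rot: [2.872, 1.273, -0.002]
ft_force: [-0.3, 0.6, -0.4]
width: 0.3
gripper_force: 0.0
```

```bash
python3 - <<'E'
from rig import *
import cv2
c=[read_camera(n)['img'] for n in('top','scene')]
cv2.imwrite('pics/both3.png',cv2.hconcat([cv2.resize(c[0][130:280,160:310,::-1],(400,400)),cv2.resize(c[1][140:320,190:370,::-1],(400,400))]))
s=get_state();print(s['clock'],s['ee_pos'],s['ft_force'],s['tool_rot'])
E
```

```text
5.25 [488.15730379 157.57003713 234.60962894] [ 1.39935224  0.82409446 -0.3559419 ] [ 2.87289061e+00  1.27110084e+00 -7.35143516e-04]
```

View pics/both3.png

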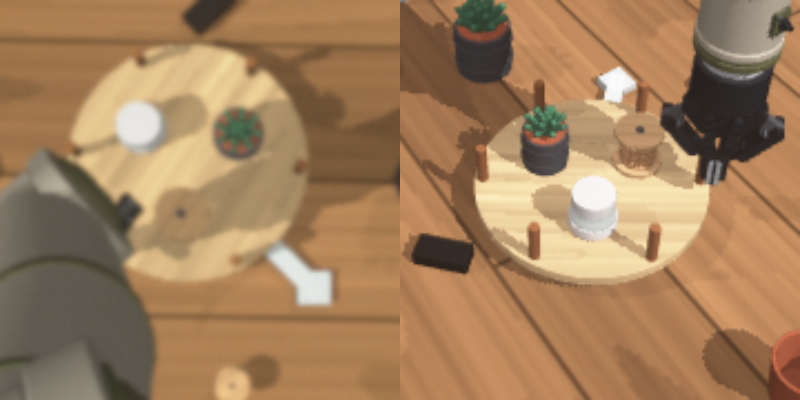

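Left panel: spool at (181,213), turning with the disc. The fingers push the post cleanly and stay clear of the items, so I'll continue the arc.

Call:
drive_tool(plan=[-0.25, 0.003, 0, 0, 0, -0.02, 0, -0.51, 0.01, 0, 0, 0, -0.04, 0, -0.51, 0.01, 0, 0, 0, -0.04, 0, -0.51, 0.01, 0, 0, 0, -0.04, 0, -0.51, 0.01, 0, 0, 0, -0.04, 0, -0.51, 0.01, 0, 0, 0, -0.04, 0, -0.51, 0.01, 0, 0, 0, -0.04, 0, -0.51, 0.01, 0, 0, 0, -0.04, 0, -0.51, 0.01, 0, 0, 0, -0.04, 0, -0.51, 0.01, 0, 0, 0, -0.04, 0])

```text
clock: 6.25
ee_pos: [463.0, 116.3, 234.7]
tool_rot: [-2.578, -1.796, 0.0]
ft_force: [1.2, 0.9, 0.3]
width: -0.0
gripper_force: 0.4
```

Call:
drive_tool(plan=[-0.51, 0.01, 0, 0, 0, -0.04, 0, -0.51, 0.01, 0, 0, 0, -0.04, 0, -0.51, 0.01, 0, 0, 0, -0.04, 0, -0.51, 0.01, 0, 0, 0, -0.04, 0, -0.51, 0.01, 0, 0, 0, -0.04, 0, -0.51, 0.01, 0, 0, 0, -0.04, 0, -0.51, 0.01, 0, 0, 0, -0.04, 0, -0.38, 0.006, 0, 0, 0, -0.03, 0, -0.25, 0.003, 0, 0, 0, -0.02, 0, 0, 0, 0, 0, 0, 0, 0])

```text
clock: 7.25
ee_pos: [455.1, 75.1, 234.6]
tool_rot: [2.251, 2.191, -0.001]
ft_force: [0.8, -0.1, -0.2]
width: -0.1
gripper_force: 0.0
```

```bash
python3 - <<'E'
from rig import *
import cv2,pickle
c={n:read_camera(n) for n in('top','scene')};pickle.dump(c,open('d4.pkl','wb'))
cv2.imwrite('pics/both4.png',cv2.hconcat([cv2.resize(c['top']['img'][130:280,160:310,::-1],(400,400)),cv2.resize(c['scene']['img'][140:320,190:370,::-1],(400,400))]))
s=get_state();print(s['clock'],s['ee_pos'],s['ft_force'],s['tool_rot'])
E
```

```text
7.35 [455.23219967  75.52678333 234.63875758] [ 0.50367456  0.18832041 -0.17574018] [ 2.25194435e+00  2.19049199e+00 -2.58996068e-04]
```

View pics/both4.png

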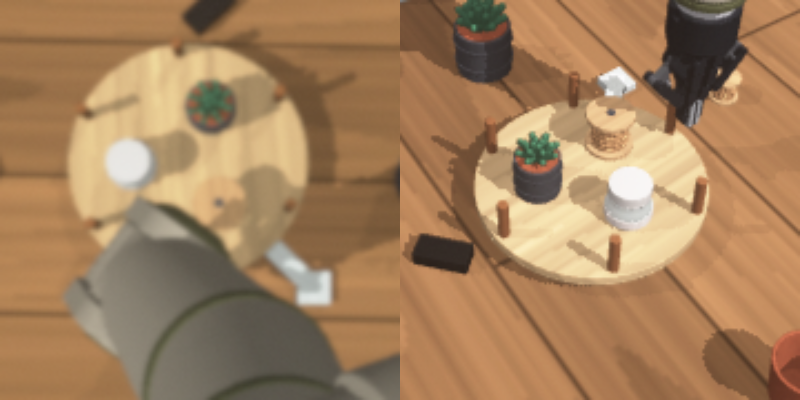

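The left panel puts the spool's hole at (219,202) and the right panel at (611,112). It is close to the pointer line, and the next step measures the remaining angle.

```bash
python3 - <<'E'
import pickle
from h import *
d=pickle.load(open('d4.pkl','rb'))
C=np.array([582.5,71]);an=lambda P:(np.round(P,1),np.hypot(*(P-C)),np.degrees(np.arctan2(*(P-C)[::-1]))%360)
T=lambda c,l:ray(d['top'],np.array(l)*150/400+[159.5,129.5],c)[0]
S=lambda c,l:ray(d['scene'],(np.array(l)-[400,0])*180/400+[189.5,139.5],c)[0]
print('top spool',an(T(86,(219,202))),'plant',an(T(80,(211,105))),'jar',an(T(86,(129,160))))
for p in((180,48),(280,90),(86,111),(290,205),(94,221)):print('post',an(T(86,p)))
print('scene spool',an(S(86,(611,112))))
for p in((574,74),(671,105),(701,180),(614,237),(503,204),(491,120)):print('post',an(S(86,p)))
P=np.array([S(86,p) for p in((574,74),(671,105),(701,180),(614,237),(503,204),(491,120))]);print(circ(P))
E
```

```text
top spool (array([537.3,  36.5]), np.float64(56.86238358389723), np.float64(217.32492253190355)) plant (array([639.4,  47.1]), np.float64(61.65467710295754), np.float64(337.23427292861186)) jar (array([579.1, 130.4]), np.float64(59.52550777862897), np.float64(93.23837124502624))
post (array([698.1,  80.7]), np.float64(116.01765645950039), np.float64(4.780658919440235))
post (array([655.6, -24.7]), np.float64(120.39469054356394), np.float64(307.35757287670174))
post (array([629.5, 176.6]), np.float64(115.55760114669955), np.float64(65.98405506834331))
post (array([535.5, -36.7]), np.float64(117.54197627947869), np.float64(246.4240872725066))
post (array([515.4, 164.4]), np.float64(114.99285626731717), np.float64(125.67114859921242))
scene spool (array([534.9,  33.5]), np.float64(60.622176245640716), np.float64(218.2091949696494))
post (array([535.2, -41.1]), np.float64(121.72838687030176), np.float64(247.114516326601))
post (array([471.2,  60.4]), np.float64(111.77860212024795), np.float64(185.43486414393635))
post (array([513.5, 165.7]), np.float64(117.2141211487382), np.float64(126.07546097865668))
post (array([632.5, 177.8]), np.float64(117.89311728983502), np.float64(64.90714650654365))
post (array([703.4,  83.6]), np.float64(121.54111071430013), np.float64(5.93590700166566))
post (array([654.4, -27. ]), np.float64(121.55699165050264), np.float64(306.23949795661713))
(array([585.96791779,  68.95014351]), np.float64(118.64768077239061))
```

Call:
drive_tool(plan=[-0.25, 0.003, 0, 0, 0, -0.02, 0, -0.38, 0.006, 0, 0, 0, -0.03, 0, -0.38, 0.006, 0, 0, 0, -0.03, 0, -0.38, 0.006, 0, 0, 0, -0.03, 0, -0.38, 0.006, 0, 0, 0, -0.03, 0, -0.25, 0.003, 0, 0, 0, -0.02, 0, -0.13, 0, 0, 0, 0, -0.01, 0, 0, 0, 0, 0, 0, 0, 0, 0, 0, 0, 0, 0, 0, 0])

```text
clock: 8.25
ee_pos: [456.5, 54.1, 234.6]
tool_rot: [2.058, 2.374, -0.0]
ft_force: [0.5, -0.2, 0.6]
width: 0.2
gripper_force: 0.0
```

Call:
drive_tool(plan=[0.5, 0, 0, 0, 0, 0, 0, 1.0, 0, 0, 0, 0, 0, 0, 0, 0, 0, 0, 0, 0, 0, 0, 0, -3, 0, 0, 0, 0, 0, 0, -4, 0, 0, 0, 0, 0, 0, -4, 0, 0, 0, 0, 0, 0, -4, 0, 0, 0, 0, 4, 0, 0, 0, 0, 0, 0, 4, 0, 0, 0, 0, 0, 0, 4, 0, 0, 0, 0, 0, 0])

```text
clock: 9.25
ee_pos: [437.0, 188.6, 385.2]
tool_rot: [2.059, 2.372, 0.001]
ft_force: [0.4, 0.2, -0.3]
width: 0.2
gripper_force: 0.0
```

Call:
drive_tool(plan=[4.5, 0, 0, 0, 0, 0, 0, 4.5, 0, 0, 0, 0, 0, 0, 4.5, 0, 0, 0, 0, 0, 0, 4.5, 0, 0, 0, 0, 0, 0, 4.5, 0, 0, 0, 0, 0, 0, 4.5, 0, 0, 0, 0, 0, 0, 4.5, 0, 0, 0, 0, 0, 0, 0, 0, 0, 0, 0, 0, 0])

```text
clock: 10.05
ee_pos: [388.9, 505.7, 384.8]
tool_rot: [-2.046, -2.378, -0.004]
ft_force: [-0.4, -0.8, -1.2]
width: 0.2
gripper_force: 0.0
```

```bash
python3 - <<'E'
from rig import *
import cv2,pickle
c={n:read_camera(n) for n in('top','scene')};pickle.dump(c,open('d5.pkl','wb'))
cv2.imwrite('pics/both5.png',cv2.hconcat([cv2.resize(c['top']['img'][130:280,160:310,::-1],(400,400)),cv2.resize(c['scene']['img'][140:320,190:370,::-1],(400,400))]))
s=get_state();print(s['clock'],s['ee_pos'],s['ft_force'],s['tool_rot'])
E
```

```text
10.15 [391.04555366 500.81162713 384.09203857] [-0.25501683 -1.13543034 -0.49416991] [-2.05345244e+00 -2.37719570e+00  1.56412786e-03]
```

View pics/both5.png

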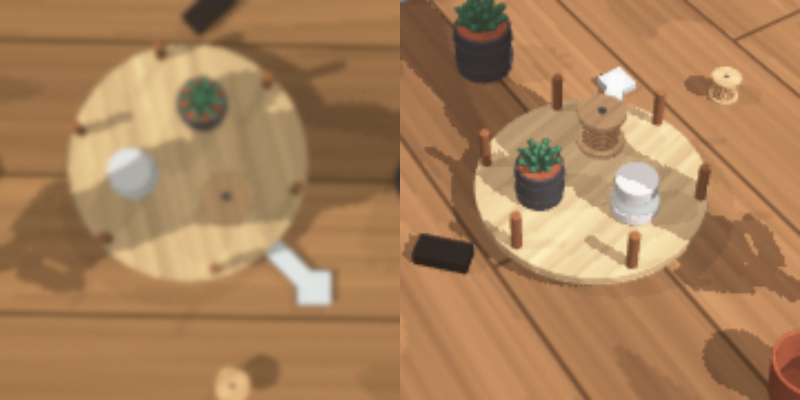

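Left panel: the view is clear, with the spool hole at (227,196) and posts at (160,51), (267,80), (79,128), (296,187), (106,237) and (214,267). The arrow tip is at (332,304).

```bash
python3 - <<'E'
import pickle
from h import *
d=pickle.load(open('d5.pkl','rb'))
T=lambda c,l:ray(d['top'],np.array(l)*150/400+[159.5,129.5],c)
S=lambda c,l:ray(d['scene'],(np.array(l)-[400,0])*180/400+[189.5,139.5],c)
for F,pp,sp,tip in((T,[(160,51),(267,80),(79,128),(296,187),(106,237),(214,267)],(227,196),(332,304)),(S,[(558,77),(659,95),(703,168),(633,235),(516,214),(485,132)],(602,111),None)):
    P=F(86,pp);C,r=circ(P);a=np.degrees(np.arctan2(*(P-C).T[::-1]));ph=np.degrees(np.angle(np.mean(np.exp(6j*np.radians(a)))))/6
    s=F(86,[sp])[0];print(C,r,'spool by posts',ph%60+210,'direct',np.degrees(np.arctan2(*(s-C)[::-1]))%360,np.hypot(*(s-C)))
    if tip:
        t=F(12,[tip])[0];print('tip',np.degrees(np.arctan2(*(t-C)[::-1]))%360)
# pointer axis from its own shape
c=d['top'];h=cv2.cvtColor(c['img'],cv2.COLOR_RGB2HSV);g=(h[...,1]<30)&(h[...,2]>180);q=np.zeros_like(g);q[218:250,255:290]=g[218:250,255:290]
W=ray(c,np.argwhere(q)[:,::-1],12);u=np.linalg.svd(W-W.mean(0))[2][0];print('axis',np.degrees(np.arctan2(*u[::-1]))%180+180,W.mean(0),'lateral miss of C=(583.5,70.5)',np.cross(u,W.mean(0)-[583.5,70.5]))
s=T(86,[(227,196)])[0];print('spool',s,'lateral from pointer line',np.cross(u,s-W.mean(0)))
E
```

```text
[582.63166262  70.33892969] 116.33576235243079 spool by posts 225.5854891129484 direct 227.07674500818192 57.26868464370773
tip 226.54915759393214
[585.67996706  69.64352922] 118.7805764167292 spool by posts 225.10759600052413 direct 224.73606514737838 60.832590619319134
axis 228.27634910018295 [460.22606167 -57.00102942] lateral miss of C=(583.5,70.5) -7.150326792432793
spool [543.63064983  28.40298756] lateral from pointer line 5.410480730479684<stdin>:13: DeprecationWarning: Arrays of 2-dimensional vectors are deprecated. Use arrays of 3-dimensional vectors instead. (deprecated in NumPy 2.0)
<stdin>:14: DeprecationWarning: Arrays of 2-dimensional vectors are deprecated. Use arrays of 3-dimensional vectors instead. (deprecated in NumPy 2.0)
```

Call:
drive_tool(plan=[0, 0, 0, 0, 0, 0, 0, 0, 0, 0, 0, 0, 0, 0])

```text
clock: 10.35
ee_pos: [392.9, 498.4, 384.6]
tool_rot: [2.058, 2.372, -0.001]
ft_force: [-0.5, -0.4, 0.6]
width: 0.6
gripper_force: 0.0
```

```bash
python3 -c "
from rig import *
print(job_done())"
```

```text
the job is handed in; nothing more can be done
None
```

I turned the organiser about 74° by one rim post, so the spool now faces the pointer within an estimated 1–2°; the arm is clear and the job is handed in at about 10.4 s, but the hand-in returned no verdict.

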